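Roll the long lens tube up to its stop

TASK

Two black lens tubes lie at the low end of the two side-by-side sloping lanes of the metal gutter. With a fingertip, lightly and steadily push the longer tube up its own lane and over the crest, so that it lies still against the tall end stop and cannot roll back. Do not grip, lift or flick it, and leave the shorter tube and everything else where they are.

Things in the scene. Friction and masses are not known exactly. Their poses are not given: they have to be found in the camera images.
- gutter: Two-lane sloping metal gutter, fixed, 230 mm long, 171 mm wide. Origin on the table under its middle; own x points level from low end to high end (the way to push), y to the left lane, z up. Lanes are 78 mm wide, centred at y = +41.5 and -41.5 mm; their walls, 5 mm thick, rise only 16 mm above the lane floors. End stop: face at x = 120 mm, 8 mm thick, its top 75 mm above the table.
- slope (a point): Low end of the lane floors, midway between the lanes (gutter x = -95, y = 0, z = 14 mm); floors climb from here at 8 degrees. Its x runs up the slope, its z is square to it: a tube on the slope has its centre at 30 mm along this z. Here a lip 6 mm thick (gutter x = -101 to -95 mm) stands 26 mm above the table; outside it is free table.
- crest (a point): Crest of the lane floors, midway between the lanes (gutter x = 55, y = 0, z = 35 mm). Beyond it they fall at 10 degrees to the end stop. A tube let go short of the crest rolls back to the lip; once its centre is past the crest it rolls by itself into the dip against the end stop and stays.
- seat_left (a point): Where a tube's centre lies when it rests against the end stop in the left (+y) lane: gutter x = 90, y = 41.5, z = 59 mm.
- seat_right (a point): Where a tube's centre lies when it rests against the end stop in the right (-y) lane: gutter x = 90, y = -41.5, z = 59 mm.
- long_tube: Longer lens tube: black, round, smooth, slippery, 60 mm diameter, 70 mm long, 0.2 to 0.35 kg. Origin at its centre, own y along its axis (across the lane); it rolls about y. Starts in the left or right lane against the low lip, centre at gutter x = -74 mm, z = 47 mm; a push of a few newtons moves it. At half height its back stands 3 mm outside the lip, so a fingertip can come down behind it.
- short_tube: The shorter lens tube: same look and diameter, 60 mm, but 46 mm long; origin at its centre, own y along its axis. It lies in the other lane, against the low lip, and stays there.
- oil_bottle: small amber bottle with black cap, 32 mm diameter, 75 mm tall, standing on the table beside the gutter; origin at the centre of its underside. To be left alone.
- spacer: dark steel ring lying flat on the table, 48 mm outside, 34 mm inside, 14 mm high; origin at the centre of its underside. To be left alone.
- objective: bright steel stepped lens barrel, 34 mm diameter, 46 mm tall, standing on the table; origin at the centre of its underside. To be left alone.
- slide_box: grey box lying on the table, 85 x 50 x 30 mm; origin at the centre of its underside. To be left alone.
- driver: screwdriver with black handle lying on the table; origin under its middle, own x points to the blade. To be left alone.
- pen_cup: black cup, 72 mm diameter, 90 mm tall, standing on the table; origin at the centre of its underside. To be left alone.
Mind the look-alikes: they are no part of the job. Leave any purple look-alike of the long_tube alone.

How it is judged (in metres and radians):
At the end, for the whole second after the job is handed in: The longer tube's centre is within 7 mm of the seat of its lane (against the end stop), lying square across the lane within 0.12 rad and still (under 0.02 m/s); the shorter tube is within 15 mm of where it started ((distance between long_tube and seat_left below 0.007 m or distance between long_tube and seat_right below 0.007 m) and angle between the y axis of long_tube and the y axis of gutter, either way round below 0.12 rad and linear speed of long_tube below 0.02 m/s and distance of short_tube from where it was at the start of the episode below 0.015 m); the robot touches nothing.
It fails at once if the longer tube is lifted (more than 12 mm off the slope) (z of long_tube in the frame of slope above 0.042 m).
It fails at once if the longer tube is flicked or thrown (over 0.5 m/s) (linear speed of long_tube above 0.5 m/s).
It fails at once if the longer tube is gripped or pressed hard (over 20 N) (contact force between the fingers and long_tube above 20 N).
It fails at once if the shorter tube is moved more than 15 mm (distance of short_tube from where it was at the start of the episode above 0.015 m).
It fails at once if something else on the table is moved more than 20 mm (distance of any of oil_bottle, spacer, objective, slide_box, driver, pen_cup from where it was at the start of the episode above 0.02 m).
It also fails if it takes over 35 s, if anything falls off the work surface, if the arm or the gripper's body presses on something with over 40 N, if the wrist force passes 120 N, or if a joint passes its speed limit or range.

ROBOT

A 6-joint arm with a two-finger parallel gripper is mounted at the origin on the work surface. World frame = base frame: x ahead of the robot, y to its left, z up, the work surface at z = 0. Lengths are in mm, angles in rad, forces in N, time in s.
With the tool pointing down it reaches from about 350 to 725 mm from the base axis. Payload 4.3 kg.
Tool frame: the origin (TCP) lies at the very end of the fingers, on their centre line; the grasp point (between the pads) lies 19 mm behind it; y points along the fingers, z is the direction in which the jaws open and shut, and the axes are right-handed (so a half turn about y gives the same grasp; the last joint's range is limited). The gripper opens to 85 mm and grips with 20 to 120 N. Pads are 22 mm wide; open, the fingers measure 114 mm over their backs; the gripper's body (76 mm by 85 mm) begins 54 mm behind the grasp point. The pads swing forward as they close: fully open they stand 13 mm farther back than shut.
Start: joints at [-1.452, 0.377, 0.081, 1.274, 0, 1.46], TCP at [130.423, -560.051, 231.329] pointing down, gripper open.
Joint ranges: [-2.72, 2.72], [-0.84, 1.66], [-1.02, 1.22], [-1.77, 2.12], [-1.37, 1.28], [-3.14, 3.14]. Speed limits (rad/s): [2.57, 2.57, 3.14, 3.14, 3.14, 3.14].

INTERFACE

Orientations are given as [roll, pitch, yaw] about the fixed x, y, z axes, in that order (R = Rz(yaw) Ry(pitch) Rx(roll)).
In Python, from cell import ctrl, eyes, finder gives the robot as it stands. Calls block until the motion is done:
- ctrl.move_pose(position, orientation): joint-space move of the TCP to a pose.
- ctrl.move_straight(position, feed=150, frame=None): straight line of the TCP; frame=None keeps the orientation; feed is the mean speed in mm/s.
- ctrl.movej(angles): joint-space move.
- ctrl.grip(opening, force=None): finger opening in mm; force is the grip in N (None keeps the last); returns when the fingers have stopped.
- ctrl.hold(seconds).
- ctrl.ik(position, orientation): joint angles nearest the present ones, or None.
- ctrl.state(): the state.
- eyes.capture(name): name is "side" or "top" or "wrist"; returns a dict with "img" (384x512x3 uint8, blue, green, red), "z_map" (384x512 float32, mm along the optical axis (not along the pixel's ray), 0 where there is no reading), "K" (3x3 intrinsics, pixels), "k1" (the pictures are not rectified: a ray, as slopes to the right and down, at radius r is drawn at 1 + k1 r^2 times it, then the intrinsics apply), "eye" and "attitude" of the camera in the world. Camera axes: x right, y up, looking along -z (the intrinsics and any distortion apply to the point x, -y, -z); pixel columns grow to the right and rows downward; lengths in mm; the calibration is good to about 2 mm. A picture is of the moment at which its call begins.
A pose or a line that the arm cannot do raises ctrl.Unreachable and nothing moves.
- ctrl.finish_job(): hands the job in, once; it reports no verdict.
Trained networks look in a picture, given as the dict that the camera call returned (one of the last four; its "shot" number tells which), for a name from the list of things; names that differ only in an ending like _2 or _b are one class to them, and where a whole thing is asked for, a point or a joint stands for the part that bears it (a point fixed in the world has none). Each returns a list of dicts, best first, with "conf" (0 to 1); they miss things now and then, are a little off and sometimes report something else, mostly with a low value. They report only what shows in the picture. A call takes as long as a camera call. They do not tell look-alikes from the thing itself.
- finder.spot_in(picture, thing): "at" ([x, y, z] in mm, in world coordinates, good to about 4 mm: the middle of the surface that is visible of it).
- finder.regions_of(picture, thing): "region" (384x512 bool, what is visible of it).
The state is a dict: "time": time; "joint_pos": joint angles; "joint_velocities": joint speeds; "joint_torque": joint torques, N m; "tool_pos": TCP position; "tool_rot": TCP orientation; "force": force on the tool from outside, world axes, zero at the start; "torque": the same for the moment, N m; "opening": finger opening in mm.
Only numpy, scipy, OpenCV 4.12 (cv2) and the standard library are available. Lean on these libraries where they do the work, as an engineer would, in place of code of your own. Each camera call takes 0.05 s, during which the arm holds its last target.

## Working session

There is one attempt and no reset: what is moved stays moved. The work goes in short steps, each a Python script; the robot and the scene stay as the last script left them, time stands still between calls to the robot, and variables do not carry over. Pictures are saved under pics/ and viewed, and the job is handed in when it is done.

```bash
ls; mkdir -p pics
python3 - <<'E'
from cell import ctrl, eyes, finder
import cv2
s=ctrl.state();print(s)
for n in ("top","side"):
    p=eyes.capture(n);cv2.imwrite(f"pics/{n}0.png",p["img"]);print(n,p["K"],p["k1"],p["eye"],p["attitude"])
    for t in ("long_tube","short_tube","gutter","oil_bottle","pen_cup"):
        print(t,[(r["conf"],[round(v) for v in r["at"]]) for r in finder.spot_in(p,t)])
E
```

```text
pics
{'time': 0.0, 'joint_pos': array([-1.45230889e+00,  3.78047305e-01,  7.96044938e-02,  1.27437085e+00,
       -2.64285184e-05,  1.46049542e+00]), 'joint_velocities': array([-0.00193837,  0.00046526,  0.00031563, -0.00052102,  0.00031012,
       -0.00010298]), 'joint_torque': array([ 1.25532943e-04, -4.63611102e+01,  2.69870353e+01,  2.10787787e-02,
       -2.71913521e-06, -1.18884603e-06]), 'tool_pos': array([ 130.32812617, -559.36329329,  230.36156148]), 'tool_rot': array([-1.57280431e+00,  1.95795180e-04, -2.91280448e+00]), 'force': array([-0.83980459,  0.21298505, -0.06225184]), 'torque': array([-0.00125293, -0.00996803, -0.01631815]), 'opening': 85.28056786388598}
top [[442.14893566   0.         259.15494504]
 [  0.         442.14893566 195.2371254 ]
 [  0.           0.           1.        ]] -0.09400779635113901 [ 404.51630178   18.66728453 1315.4603289 ] [ 0.08275641 -0.00466678 -1.57247267]
long_tube [(0.95, [346, -52, 55]), (0.88, [455, 120, 56]), (0.86, [374, -183, 59]), (0.66, [507, 3, 71])]
short_tube [(0.61, [494, -83, 73])]
gutter [(0.72, [612, -53, 29])]
oil_bottle [(0.65, [638, 96, 49])]
pen_cup [(0.82, [643, -392, 53])]
side [[442.51296882   0.         253.05771125]
 [  0.         442.51296882 191.49391458]
 [  0.           0.           1.        ]] 0.012022217429265224 [ -22.16528771 -809.1819965   694.64652285] [ 1.00698597  0.00973723 -0.59126522]
long_tube []
short_tube []
gutter [(0.69, [653, -104, 36])]
oil_bottle [(0.41, [652, -105, 36])]
pen_cup [(0.95, [627, -390, 61])]
```

Run:
```python
import cv2
a=cv2.imread("pics/top0.png");b=cv2.imread("pics/side0.png")
cv2.imwrite("pics/t1.png",cv2.resize(a[60:290,130:430],None,fx=2.6,fy=2.6,interpolation=2)[:600])
```

```text
(no output)
```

View pics/t1.png

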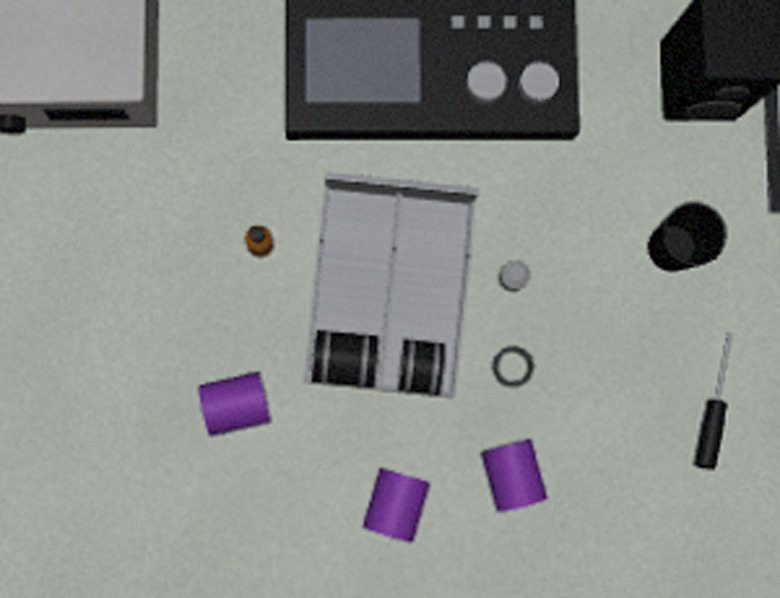

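View pics/top0.png

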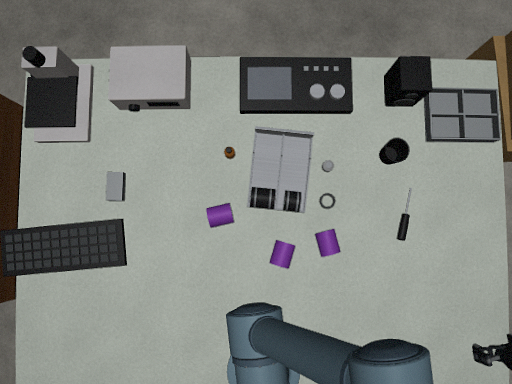

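View pics/side0.png

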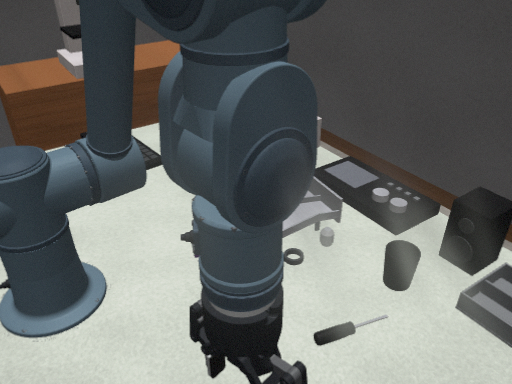

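The black tubes are at top-view pixels (263,198), in the left lane, and (292,200), in the right lane. The purple ones at (220,215), (282,254) and (328,242) are look-alikes. The left-lane black tube is clearly the longer: about 64 px against 42 px in the crop. Next I'll fit the gutter pose and move the arm in for a closer look.

```bash
cat > h.py <<'E'
from cell import ctrl, eyes, finder
import cv2, numpy as np
from scipy.spatial.transform import Rotation as Ro
def cloud(p):
    K=p["K"];h,w=p["z_map"].shape
    u,v=np.meshgrid(np.arange(w),np.arange(h))
    D=np.array([p["k1"],0,0,0,0])
    xy=cv2.undistortPoints(np.stack([u,v],-1).reshape(-1,1,2).astype(np.float64),K,D).reshape(h,w,2)
    z=p["z_map"].astype(float)
    c=np.stack([xy[...,0]*z,-xy[...,1]*z,-z],-1)
    P=c@Ro.from_euler("xyz",p["attitude"]).as_matrix().T+p["eye"]
    P[z==0]=np.nan
    return P
def gutter(P,img,tag=""):
    # bright metal/gutter points above the table in the area
    m=(P[...,2]>10)&(P[...,2]<95)&(abs(P[...,0]-595)<170)&(abs(P[...,1]+40)<125)
    n,l,st,ce=cv2.connectedComponentsWithStats(m.astype(np.uint8))
    i=1+np.argmax(st[1:,4]); Q=P[l==i]
    (cx,cy),(a,b),th=cv2.minAreaRect(Q[:,:2].astype(np.float32))
    print(tag,"rect",cx,cy,a,b,th,"n",st[i,4])
    return Q
def tube(P,img,g,lane,tag=""):
    x,y,yaw=g;c,s=np.cos(yaw),np.sin(yaw)
    d=P[...,:2]-[x,y]; gx=d[...,0]*c+d[...,1]*s; gy=-d[...,0]*s+d[...,1]*c
    m=(abs(gy-lane*41.5)<39)&(gx>-120)&(gx<128)&(P[...,2]>62)&(P[...,2]<95)&(img.max(2)<90)
    if m.sum()<5: print(tag,lane,"none");return
    print(tag,"lane",lane,"n",m.sum(),"gx %.1f gy %.1f..%.1f top z %.1f"%(np.median(gx[m]),*np.percentile(gy[m],[2,98]),np.percentile(P[...,2][m],95)))
E
python3 - <<'E'
from h import *
p=eyes.capture("top");P=cloud(p);Q=gutter(P,p["img"])
print("table z",np.nanmedian(P[220:300,150:200,2]))
ctrl.grip(0)
q=ctrl.ik([440,-60,330],[-np.pi/2,0,-0.06]);q2=ctrl.ik([440,-60,330],[-np.pi/2,0,-0.06+np.pi]);print(q,q2)
q2=[ctrl.ik([440,-60,330],[-np.pi/2,0,a]) for a in (-.06+np.pi,-.06-np.pi)]
print(ctrl.state()["time"],ctrl.state()["tool_pos"])
E
```

```text
rect 583.148193359375 -48.49986267089844 171.40415954589844 233.47215270996094 83.76470947265625 n 4779
table z 0.379676075845623
[-0.27855934  0.10038986 -0.02617915  1.44422732  0.         -0.21855934] [-0.27855934  0.10038986 -0.02617915  1.44422732  0.          2.92303332]
1.4167 [ 130.4345464  -560.05469795  231.33283832]
```

Run:
```python
from h import *
g=(571.2,-47.2,-0.109)
ctrl.move_pose([470,-40,330],[-np.pi/2,0,-0.109])
s=ctrl.state();print(s["time"],s["tool_pos"])
for n in("wrist","top"):
    p=eyes.capture(n);cv2.imwrite(f"pics/{n}2.png",p["img"]);P=cloud(p)
    np.save(f"pics/{n}2P.npy",P)
    print(p["eye"],p["attitude"]);gutter(P,p["img"],n);tube(P,p["img"],g,1,n);tube(P,p["img"],g,-1,n)
```

```text
3.6667 [470.00301926 -40.62608881 329.81781891]
[398.24779102 -32.20320483 474.19037706] [-2.87541007e-01 -6.01497746e-04  1.45968038e+00]
wrist rect 577.9627075195312 -47.74859619140625 172.05508422851562 216.2654571533203 83.60725402832031 n 10754
wrist lane 1 n 1672 gx -76.0 gy 8.0..75.1 top z 79.5
wrist lane -1 n 1053 gx -76.5 gy -64.9..-19.8 top z 79.4
[ 404.51630178   18.66728453 1315.4603289 ] [ 0.08275641 -0.00466678 -1.57247267]
top rect 583.7965698242188 -48.20899200439453 170.5758056640625 234.49276733398438 83.84738159179688 n 1347
top lane 1 n 121 gx -69.0 gy 17.0..76.9 top z 79.8
top lane -1 n 26 gx 119.8 gy -78.3..-5.8 top z 74.3
```

View pics/wrist2.png

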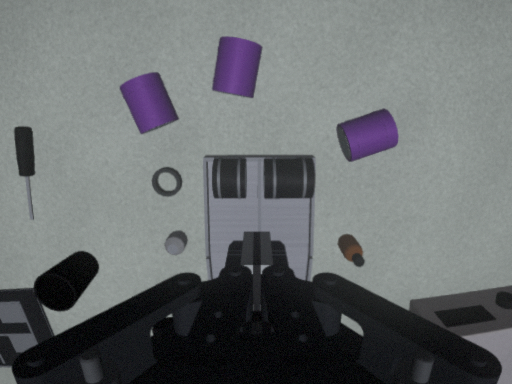

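```bash
python3 -c "
import cv2
a=cv2.imread('pics/wrist2.png');cv2.imwrite('pics/w2c.png',cv2.resize(a[140:230,190:330],None,fx=5,fy=5,interpolation=2))"
```

```text
(no output)
```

View pics/w2c.png

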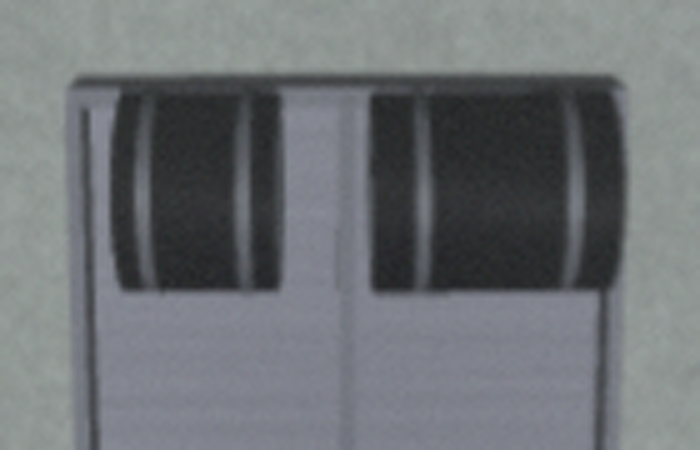

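The crop confirms it: the long tube is on the image right (270–625 in the crop), which is the left lane, and the short one is on the image left. Now I'll bring the closed fingertip down behind it and touch gently.

```bash
cat >> h.py <<'E'
G=(571.2,-47.2,-0.109)
def W(x,y,z):
    c,s=np.cos(G[2]),np.sin(G[2]); return [G[0]+c*x-s*y,G[1]+s*x+c*y,z]
O=[-np.pi/2,0,G[2]]
def show(t):
    s=ctrl.state();c,si=np.cos(G[2]),np.sin(G[2]);d=s["tool_pos"]-[G[0],G[1],0]
    print(t,"t%.1f"%s["time"],"gut",np.round([c*d[0]+si*d[1],-si*d[0]+c*d[1],d[2]],1),"F",np.round(s["force"],1))
E
python3 - <<'E'
from h import *
ctrl.move_pose(W(-130,41.5,150),O);show("above")
ctrl.move_straight(W(-130,41.5,40),feed=90);show("down")
ctrl.move_straight(W(-119,41.5,40),feed=30);show("near")
p=eyes.capture("wrist");cv2.imwrite("pics/w3.png",p["img"])
ctrl.move_straight(W(-105,41.5,41.5),feed=25);show("touch")
p=eyes.capture("wrist");cv2.imwrite("pics/w4.png",p["img"])
a=cv2.imread("pics/w3.png");cv2.imwrite("pics/w34.png",np.hstack([a[100:350,100:420],p["img"][100:350,100:420]]))
E
```

```text
above t4.5 gut [-128.8   41.2  151. ] F [ 1.8 -0.4 -0.1]
down t5.9 gut [-129.4   41.5   40.5] F [ 0.2 -0.1 -0.7]
near t6.4 gut [-118.8   41.5   40. ] F [-1.1  0.3 -0.7]
touch t7.2 gut [-104.9   41.5   41.5] F [-0.5  0.2  0.5]
```

View pics/w34.png

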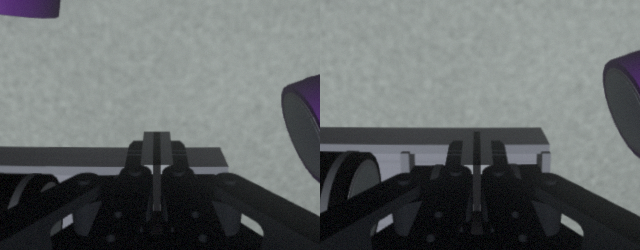

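The view shows the fingertip (x≈475 in the right panel) over the lip and centred in the left lane. Lane floor now shows behind the tube, so it has started up. I'll continue the steady push along the slope.

Run:
```python
from h import *
t=np.tan(np.radians(8))
for x in (-40,15):
    ctrl.move_straight(W(x,41.5,41.5+(x+105)*t),feed=35);show(x)
ctrl.move_straight(W(30,41.5,41.5+124*t),feed=30);show("past crest")
ctrl.hold(.8)
p=eyes.capture("top");cv2.imwrite("pics/top5.png",cv2.resize(p["img"][110:230,200:350],None,fx=5,fy=5,interpolation=2))
tube(cloud(p),p["img"],G,1)
```

```text
-40 t9.3 gut [-40.1  41.5  50.6] F [-0.6 -0.3  0.1]
15 t11.0 gut [14.9 41.5 58.4] F [ 0.4 -0.4 -0.9]
past crest t11.7 gut [30.  41.5 58.8] F [-0.5 -0.5  0.3]
 1 none
```

View pics/top5.png

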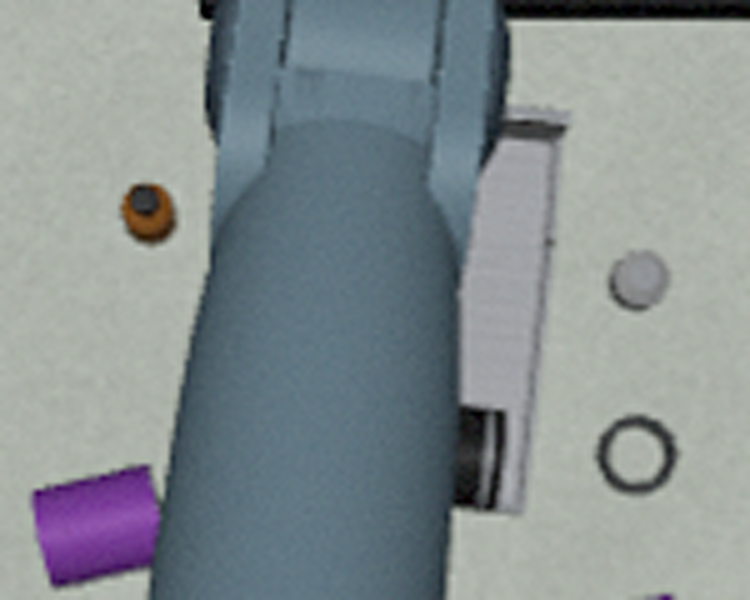

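Run:
```python
from h import *
ctrl.move_straight(W(15,41.5,60),feed=40)
ctrl.move_straight(W(5,41.5,200),feed=120);show("up")
ctrl.move_pose([380,-330,260],[-np.pi/2,0,-0.9]);show("clear")
p=eyes.capture("top");P=cloud(p);cv2.imwrite("pics/top6.png",cv2.resize(p["img"][110:230,200:350],None,fx=5,fy=5,interpolation=2))
gutter(P,p["img"]);tube(P,p["img"],G,1);tube(P,p["img"],G,-1)
print(finder.spot_in(p,"long_tube"))
p=eyes.capture("side");cv2.imwrite("pics/side6.png",p["img"])
```

```text
up t14.3 gut [  4.5  41.5 199.1] F [-0.  -0.4 -1. ]
clear t15.8 gut [-158.9 -301.2  259.7] F [ 1.4 -0.2  0.5]
 rect 583.1357421875 -48.473968505859375 171.2045135498047 233.3191680908203 83.82691955566406 n 4761
 lane 1 n 476 gx 85.5 gy 11.8..77.9 top z 90.4
 lane -1 n 266 gx -73.6 gy -64.0..-19.1 top z 78.3
[{'at': [345.5, -52.0, 55.4], 'conf': 0.9}, {'at': [371.3, -179.6, 57.1], 'conf': 0.86}, {'at': [452.3, 120.2, 54.0], 'conf': 0.79}, {'at': [662.9, -15.1, 84.0], 'conf': 0.73}]
```

View pics/top6.png

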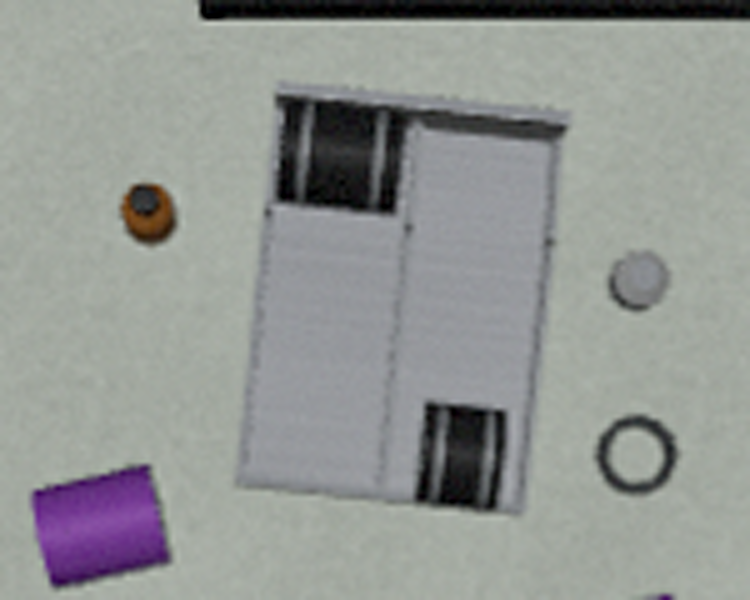

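View pics/side6.png

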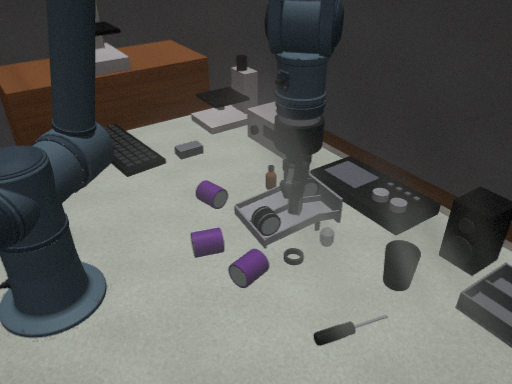

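The top view shows the long tube at (340,155) in the crop, square against the end stop. The short tube is still at the lip, at (462,455). I'll do one more check that it's still before handing in.

Run:
```python
from h import *
ctrl.hold(.6)
p=eyes.capture("top");P=cloud(p)
tube(P,p["img"],G,1);tube(P,p["img"],G,-1)
m=(P[...,2]>78)&(abs(P[...,0]-661)<40)&(abs(P[...,1]+15)<45)&(p["img"].max(2)<90)
print("long axis deg",cv2.minAreaRect(P[m][:,:2].astype(np.float32)))
show("end");ctrl.finish_job()
```

```text
lane 1 n 471 gx 84.9 gy 11.8..77.9 top z 90.0
 lane -1 n 262 gx -72.7 gy -63.3..-19.1 top z 78.2
long axis deg ((663.9224243164062, -12.881736755371094), (70.04289245605469, 48.47115707397461), 84.4426040649414)
end t16.6 gut [-159.3 -302.   260. ] F [-0.8 -0.  -0.3]
the job is handed in; nothing more can be done
```

I pushed the longer black tube up the left lane with the closed fingertips and over the crest; it now lies against the end stop. The job is handed in after 16.6 s of the 35 s, and no verdict was reported.

- **Position:** The last top-view checks put the tube's top at z ≈ 90 mm, where 89 mm is expected when seated. Its centre is near gutter y ≈ +43 to +45 mm, against +41.5 mm for the seat.
- **Reading that disagreed:** The median of the visible surface was at gutter x ≈ 85 mm rather than 90 mm. I put this down to the camera seeing mostly the near side of the tube, since the picture shows it against the stop. I did not confirm it from a second angle because the arm hid the tube in the side view.
- **Squareness and stillness:** The tube is within about 0.6° (0.01 rad) of square across the lane. Two pictures about 0.7 s apart agreed within 1 mm.
- **Forces:** The tool force stayed at noise level, about 1 N, wherever I read it, which was between strokes rather than continuously.
- **Other things:** The short tube is still at its lip. The bottle, ring and objective look unmoved, and so does the purple tube in the last top view. The arm ended clear of everything.

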